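Nest the washed chestnut measures

ROBOT

A 7-joint arm with a two-finger parallel gripper is mounted at the origin on the work surface. World frame = base frame: x ahead of the robot, y to its left, z up, the work surface at z = 0. Lengths are in m, angles in degrees, forces in N, time in s.
With the tool pointing down it reaches from about 0.35 to 0.9 m from the base axis. Payload 7.2 kg.
Tool frame: the origin (TCP) lies at the very end of the fingers, on their centre line; the grasp point (between the pads) lies 19 mm behind it; z points along the fingers, y is the direction in which the jaws open and shut (so a half turn about z gives the same grasp; the last joint's range is limited). The gripper opens to 85 mm and grips with 20 to 120 N. Pads are 22 mm wide; open, the fingers measure 114 mm over their backs; the gripper's body (76 mm by 85 mm) begins 54 mm behind the grasp point. The pads swing forward as they close: fully open they stand 13 mm farther back than shut.
Start: joints at [70.978, 23.554, -0.728, 91.456, 0.321, 64.991, -4.71], TCP at [0.163, -0.603, 0.231] pointing down, gripper open.
Joint ranges: [-169.25, 169.25], [-16.82, 113.86], [-84.01, 82.57], [7.8, 145.47], [-59.2, 239.2], [7.22, 106.19], [-163.78, 163.78]. Speed limits (degrees/s): [136.94, 136.94, 172.46, 172.46, 180, 180, 180].

INTERFACE

Orientations are given as a 3x3 rotation matrix whose columns are the frame's x, y, z axes.
In Python, from workcell import ctrl, claw, optics gives the robot as it stands. Calls block until the motion is done:
- ctrl.move_pose(position, orientation): joint-space move of the TCP to a pose.
- ctrl.line_to(position, rot=None, feed=0.15): straight line of the TCP; rot=None keeps the orientation; feed is the mean speed in m/s.
- ctrl.goto_joints(angles): joint-space move.
- claw.gripper_to(opening): finger opening in m; the grip force is fixed at half the most; returns when the fingers have stopped.
- ctrl.pause(seconds).
- ctrl.inverse_kinematics(position, orientation): joint angles nearest the present ones, or None.
- ctrl.state(): the state.
- optics.read_camera(name): name is "scene" or "top" or "wrist"; returns the picture (420x560x3 uint8, red, green, blue); there is no depth.
- optics.camera_params(name): a dict with "fx", "fy", "cx", "cy" (pixels), "cam_to_world" (4x4, takes a point from camera to world coordinates). Camera axes: x right, y up, looking along -z (the intrinsics and any distortion apply to the point x, -y, -z); pixel columns grow to the right and rows downward; lengths in m; the calibration is good to about 2 mm. A picture is of the moment at which its call begins: read the wrist's pose just before it. camera_params takes no time and is no camera call; for the wrist camera it gives the pose at the moment of the call.
A pose or a line that the arm cannot do raises ctrl.PlanningError and nothing moves.
- ctrl.sign_off(): hands the job in, once; it reports no verdict.
The state is a dict: "time_s": time; "joint_positions": joint angles; "qd": joint speeds; "tau": joint torques, N m; "position": TCP position; "tcp_rot": TCP orientation; "force": force on the tool from outside, world axes, zero at the start; "moment": the same for the moment, N m; "opening": finger opening in m.
Only numpy, scipy, OpenCV 4.12 (cv2) and the standard library are available. Lean on these libraries where they do the work, as an engineer would, in place of code of your own. Each camera call takes 0.05 s, during which the arm holds its last target. There are 200 camera calls.

TASK

Put the washed chestnut measures away, keeping them all upside down: stand the smallest round steel cup in the middle of the round cork mat, cover it with the middle round cup and that with the largest; likewise stand the small square wooden box in the middle of the small white square board and cover it with the large one. Each must stand flat on its mat or board, under the next bigger one. Set them down gently, and leave the three loose jars among them where they are.

Things in the scene. Friction and masses are not known exactly. Their poses are not given: they have to be found in the camera images.
- round_small: Smallest of three round, straight-sided stainless steel measuring cups, standing upside down (mouth down, closed end up): (all in mm) outer diameter 30, height 42, wall and closed end 2.5 thick, about 35 g. Origin: centre of the open mouth, at the lower end while it stands mouth down; z up towards the closed end.
- round_middle: Middle round steel measuring cup, upside down: outer diameter 48, height 60, wall and closed end 2.5 thick (inside 43 dia, 57.5 deep), about 80 g. Origin: centre of the open mouth, at the lower end while it stands mouth down; z up towards the closed end.
- round_large: Largest round steel measuring cup, upside down: outer diameter 66, height 78, wall and closed end 2.5 thick (inside 61 dia, 75.5 deep), about 150 g. Origin: centre of the open mouth, at the lower end while it stands mouth down; z up towards the closed end.
- square_small: Smaller of two square plywood measuring boxes, upside down: 40 x 40 outside, height 46, walls and closed end 4 thick, about 50 g. Origin: centre of the open mouth, at the lower end while it stands mouth down; z up towards the closed end. x and y point square to the side walls.
- square_large: Larger square plywood measuring box, upside down: 64 x 64 outside, height 70, walls and closed end 4 thick (inside 56 x 56, 66 deep), about 120 g. Origin: centre of the open mouth, at the lower end while it stands mouth down; z up towards the closed end. x and y point square to the side walls.
- round_mat: Round cork mat, 100 dia, 8 thick, fixed flat on the table; the round cups belong on it. Origin: centre of its underside, on the table; z up, so its top is 8 above the origin.
- square_board: Small square board of white plastic, 90 x 90, 8 thick, fixed flat on the table; the square boxes belong on it. Origin: centre of its underside, on the table; z up, so its top is 8 above the origin; x and y square to its edges.
- jar1: Small sealed glass jar, 46 dia x 70 high, paper label, yellow cap (160 g). A bystander: leave it standing where it is. Origin: centre of its underside, z up. The three jars are alike. Everything else on the table (carton, wooden chopping board, scale, pan, knife, bags, tray of jars) lies round the edges, at least 60 clear of the ten listed things and at most 110 high.
- jar2: Small sealed glass jar, 46 dia x 70 high, paper label, yellow cap (160 g). A bystander: leave it standing where it is. Origin: centre of its underside, z up. The three jars are alike.
- jar3: Small sealed glass jar, 46 dia x 70 high, paper label, yellow cap (160 g). A bystander: leave it standing where it is. Origin: centre of its underside, z up. The three jars are alike.
Things that resemble listed ones, but are neither listed nor needed, are in the scene too. What is shaped like the round_large but pink or purple is not meant.

How it is judged:
By the outcome, as a careful person would: the job done as asked, in the order asked, and still so for the second after the job is handed in, with the robot touching nothing.
It also fails if it takes over 131 s, if anything falls off the work surface, if the arm or the gripper's body presses on something with over 40 N, if the wrist force passes 120 N, or if a joint passes its speed limit or range.

## Working session

There is one attempt and no reset: what is moved stays moved. The work goes in short steps, each a Python script; the robot and the scene stay as the last script left them, time stands still between calls to the robot, and variables do not carry over. Pictures are saved under pics/ and viewed, about 12 in all and at most 16, crops included, and the job is handed in when it is done.

```bash
mkdir -p pics; ls
python3 - <<'E'
from workcell import ctrl, claw, optics
import cv2
for n in ("scene","top"):
    im=optics.read_camera(n); cv2.imwrite(f"pics/{n}0.png",im[...,::-1])
    p=optics.camera_params(n); print(n,p)
p=optics.camera_params("wrist");print(p)
s=ctrl.state();print(s)
E
```

```text
pics
scene {'fx': 517.9260541895001, 'fy': 517.9260541895001, 'cx': 282.06926805069764, 'cy': 216.84938282962622, 'cam_to_world': array([[ 0.50776093, -0.54636009,  0.6660852 ,  1.13924315],
       [ 0.86145247,  0.3299548 , -0.38604337, -0.39970717],
       [-0.00885932,  0.76981848,  0.6382014 ,  0.72050428],
       [ 0.        ,  0.        ,  0.        ,  1.        ]])}
top {'fx': 501.1866968093149, 'fy': 501.1866968093149, 'cx': 286.22160902619055, 'cy': 203.75432097505876, 'cam_to_world': array([[ 1.32134313e-03,  9.94065770e-01, -1.08772691e-01,
         3.32945716e-01],
       [-9.99998923e-01,  1.38298092e-03,  4.91228915e-04,
        -1.99619287e-02],
       [ 6.38744406e-04,  1.08771924e-01,  9.94066527e-01,
         1.14135165e+00],
       [ 0.00000000e+00,  0.00000000e+00,  0.00000000e+00,
         1.00000000e+00]])}
{'fx': 334.53374117362273, 'fy': 334.53374117362273, 'cx': 284.6625063402687, 'cy': 210.39269667562445, 'cam_to_world': array([[ 2.60116551e-01,  9.26516786e-01,  2.71856626e-01,
         2.31271553e-01],
       [-9.65577040e-01,  2.49768773e-01,  7.26397924e
[... 299 characters left out ...]
.31991735,
       64.98976839, -4.71134963]), 'qd': array([ 0.00019548, -0.05287956,  0.04835944, -0.14273734, -0.02149212,
       -0.02304991, -0.08824103]), 'tau': array([ 1.56029291e-03, -6.01827765e+01,  6.83502629e-01, -3.00088871e+01,
        1.38716132e-02,  6.39640057e-03,  2.61745714e-05]), 'position': array([ 0.1628054 , -0.60296606,  0.23054132]), 'tcp_rot': array([[ 9.65416619e-01,  2.60711606e-01, -4.57776432e-04],
       [ 2.60711993e-01, -9.65415671e-01,  1.35577511e-03],
       [-8.84782339e-05, -1.42823563e-03, -9.99998976e-01]]), 'force': array([-0.19928505, -0.52944642, -0.01382317]), 'moment': array([-0.04044354, -0.05601949,  0.04700388]), 'opening': 0.08534813384802024}
```

View pics/top0.png

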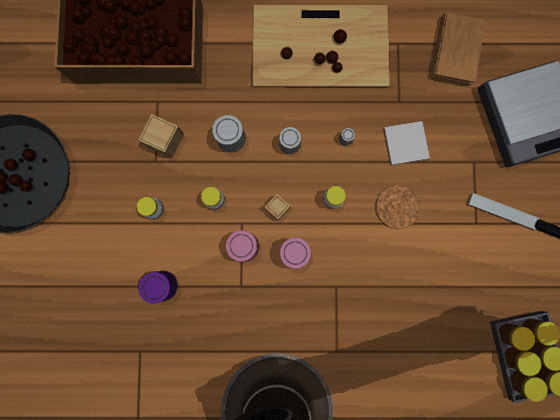

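View pics/scene0.png

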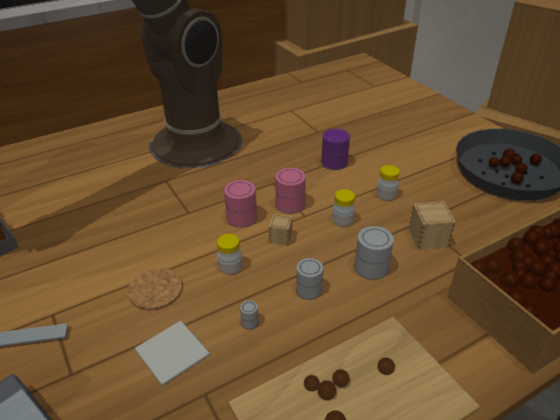

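The top view shows the steel cups at about (228,131), (290,139) and (347,136), and the white board at (407,143). The large box is at (160,133), the small box at (277,207) and the mat at (398,206). Jars are at (150,207), (211,197) and (335,196); the pink and purple cups are decoys. Next I'll get rough positions from this view, then refine them with the wrist camera.

```bash
cat > h.py <<'E'
from workcell import ctrl, claw, optics
import numpy as np, cv2
def cast(p,u,v,z):
    """pixel -> world point on plane z"""
    T=p["cam_to_world"]; d=T[:3,:3]@np.array([(u-p["cx"])/p["fx"],-(v-p["cy"])/p["fy"],-1.])
    o=T[:3,3]; return (o+d*(z-o[2])/d[2])[:2]
def proj(p,X):
    T=p["cam_to_world"]; c=T[:3,:3].T@(np.asarray(X,float)-T[:3,3])
    return np.array([p["cx"]+p["fx"]*c[0]/-c[2], p["cy"]-p["fy"]*c[1]/-c[2]])
def down(yaw):
    """tool pointing down, jaw (y) axis at angle yaw-90, tool x at yaw (deg)"""
    c,s=np.cos(np.radians(yaw)),np.sin(np.radians(yaw))
    return np.array([[c,s,0],[s,-c,0],[0,0,-1.]])
def snap(name,cam="wrist"):
    p=optics.camera_params(cam); im=optics.read_camera(cam)[...,::-1].copy()
    cv2.imwrite(f"pics/{name}.png",im); np.save(f"pics/{name}.npy",p,allow_pickle=True); return p,im
def st():
    s=ctrl.state(); print("t",round(s["time_s"],2),"pos",s["position"].round(4),"F",s["force"].round(1),"op",round(s["opening"],4))
E
python3 - <<'E'
from h import *
p=optics.camera_params("top")
for n,u,v,z in [("rs",347,134,.042),("rm",290,137,.06),("rl",228,130,.078),("ss",277,207,.046),("sl",159,133,.07),("mat",398,206,.008),("board",407,143,.008),("j",150,207,.07),("j",211,197,.07),("j",335,196,.07),("pink",241,246,.078),("pink",295,252,.078)]:
    print(n,cast(p,u,v,z).round(3))
q0=ctrl.state()["joint_positions"]
for pos in [(.5,.1,.3),(.5,-.1,.3),(.45,.28,.3)]:
  for y in (0,15,-45,45,90,-90,180):
    q=ctrl.inverse_kinematics(pos,down(y)); print(pos,y,None if q is None else np.round(q,0))
E
```

```text
rs [ 0.611 -0.156]
rm [ 0.599 -0.029]
rl [0.61  0.106]
ss [ 0.446 -0.   ]
sl [0.605 0.258]
mat [ 0.452 -0.275]
board [ 0.598 -0.299]
j [0.443 0.272]
j [0.465 0.142]
j [ 0.467 -0.126]
pink [0.359 0.075]
pink [ 0.347 -0.039]
(0.5, 0.1, 0.3) 0 [  28.   16.  -55.   99.   14.   72. -120.]
(0.5, 0.1, 0.3) 15 [  29.   17.  -56.   99.   15.   72. -105.]
(0.5, 0.1, 0.3) -45 [  23.   15.  -47.   99.   11.   71. -162.]
(0.5, 0.1, 0.3) 45 [ 31.  17. -58.  99.  15.  72. -76.]
(0.5, 0.1, 0.3) 90 [ 29.  17. -56.  99.  15.  72. -30.]
(0.5, 0.1, 0.3) -90 [ 38.  22. -70.  99.  22.  75. 143.]
(0.5, 0.1, 0.3) 180 [ 34.  19. -63.  99.  18.  73.  57.]
(0.5, -0.1, 0.3) 0 [ 29.  11. -27. 100.   5.  70. -89.]
(0.5, -0.1, 0.3) 15 [ 31.  11. -29. 100.   6.  70. -75.]
(0.5, -0.1, 0.3) -45 [  24.   11.  -21.  101.    4.   70. -133.]
(0.5, -0.1, 0.3) 45 [ 34.  12. -33. 100.   7.  70. -46.]
(0.5, -0.1, 0.3) 90 [ 38.  13. -38. 100.   8.  70.  -2.]
(0.5, -0.1, 0.3) -90 [ -52.   18.   74.  105.  -18.   71. -153.]
(0.5, -0.1, 0.3) 180 [ 45.  15. -47.  99.  11.  71.  85.]
(0.45, 0.28, 0.3) 0 [  18.   30.  -78.   96.   30.   79. -154.]
(0.45, 0.28, 0.3) 15 [  19.   31.  -80.   96.   31.   80. -141.]
(0.45, 0.28, 0.3) -45 [ -85.   16.   60.  102.  -15.   71. -156.]
(0.45, 0.28, 0.3) 45 [  8.  20. -57.  96.  17.  73. -98.]
(0.45, 0.28, 0.3) 90 [ 15.  26. -71.  96.  25.  76. -60.]
(0.45, 0.28, 0.3) -90 [ 15.  25. -70.  96.  24.  76. 121.]
(0.45, 0.28, 0.3) 180 [ 16.  26. -71.  96.  25.  76.  30.]
```

Run:
```python
from h import *
st()
ctrl.goto_joints([25,14,0,91.5,0,75,-5]); st(); print(ctrl.state()["tcp_rot"].round(2).tolist())
pa,a=snap("wA")
ctrl.goto_joints([-15,14,0,91.5,0,75,-5]); st()
pb,b=snap("wB")
cv2.imwrite("pics/wAB.png",cv2.resize(np.vstack([a,b]),None,fx=.71,fy=.71,interpolation=cv2.INTER_AREA))
```

```text
t 0.1 pos [ 0.1628 -0.603   0.2305] F [-0.2 -0.5 -0. ] op 0.0853
t 1.82 pos [ 0.4882 -0.2828  0.3301] F [-0.3 -0.2 -0.2] op 0.0853
[[0.5, 0.86, -0.01], [0.86, -0.5, 0.0], [-0.0, -0.01, -1.0]]
t 3.3 pos [0.5558 0.0969 0.3304] F [ 0.3 -0.8 -0.8] op 0.0854
```

View pics/wAB.png

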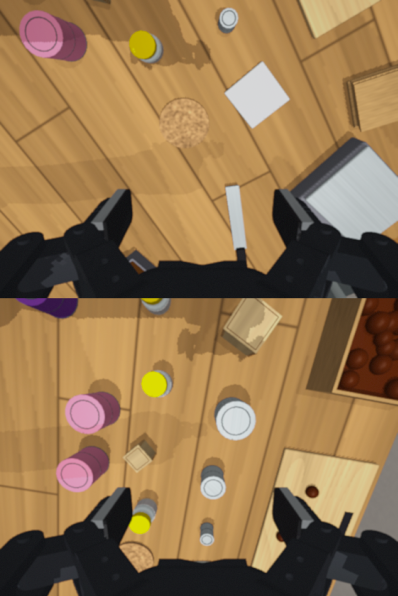

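```bash
cat >> h.py <<'E'
rough=dict(rs=(.611,-.156,.042),rm=(.599,-.029,.06),rl=(.61,.106,.078),ss=(.446,0,.046),sl=(.605,.258,.07),mat=(.452,-.275,.008),board=(.598,-.299,.008))
def az(x,y): return np.degrees(np.arctan2(y,x))
def hover(x,y,z,yaw=None):
    """go over (x,y) through a high, untwisted arm posture"""
    t=az(x,y); ctrl.goto_joints([-t-5,14,0,91.5,0,75,-5]); ctrl.move_pose([x,y,z],down(90+t if yaw is None else yaw))
def look(x,y,z,name):
    """camera straight above (x,y), TCP at height z"""
    t=az(x,y)
    for _ in range(3):          # offset of the camera from the TCP: .072 along tool x
        c,s=np.cos(np.radians(90+t)),np.sin(np.radians(90+t)); X=x-.072*c; Y=y-.072*s; t=az(X,Y)
    hover(X,Y,z); return snap(name)
E
python3 - <<'E'
from h import *
tiles=[]
for n in ["sl","rl","ss","rm","rs","board","mat"]:
    x,y,z=rough[n]; p,im=look(x,y,.2,"L_"+n)
    u,v=proj(p,(x,y,z)); u,v=int(u),int(v); print(n,u,v)
    t=np.zeros((190,190,3),np.uint8); c=im[max(v-95,0):v+95,max(u-95,0):u+95]; t[:c.shape[0],:c.shape[1]]=c; tiles.append(t)
tiles.append(tiles[0]*0)
cv2.imwrite("pics/tiles.png",np.vstack([np.hstack(tiles[:4]),np.hstack(tiles[4:])])); st()
E
```

```text
sl 284 110
rl 285 113
ss 283 113
rm 286 112
rs 286 113
board 285 112
mat 284 112
t 13.31 pos [ 0.4084 -0.3315  0.201 ] F [-1.1 -0.7  0.6] op 0.085
```

View pics/tiles.png

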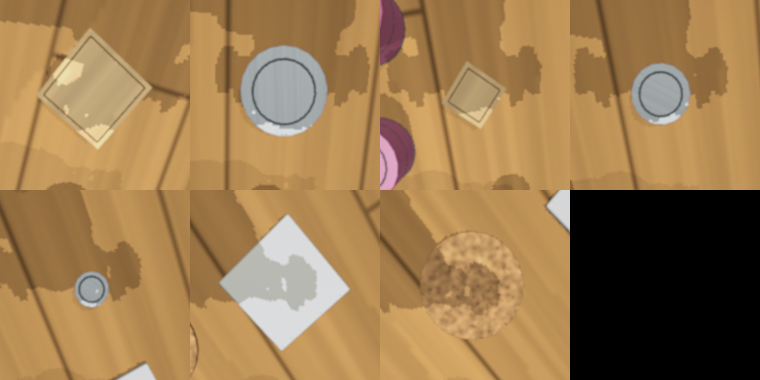

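All seven things sit near their predicted pixel (285,112), each standing alone; the boxes show clean square outlines and the cups clean discs. Next I'll segment them by colour.

```bash
cat > det.py <<'E'
from h import *
dim=dict(rs=.030,rm=.048,rl=.066,ss=.040,sl=.064,mat=.100,board=.090)
def detect(n,im,p,x,y,z,draw=False):
    """shape of thing n seen near (x,y), its visible face at height z -> (x,y,yaw,size[m])"""
    u,v=proj(p,(x,y,z)); f=p["fx"]/(p["cam_to_world"][2,3]-z); r=dim[n]*f*(.6 if n in("rs","rm","rl","mat") else .8)
    lab=cv2.GaussianBlur(cv2.cvtColor(im,cv2.COLOR_BGR2LAB),(3,3),0).astype(float)-128
    hue=np.degrees(np.arctan2(lab[...,2],lab[...,1])); chroma=np.hypot(lab[...,1],lab[...,2])
    yy,xx=np.mgrid[:im.shape[0],:im.shape[1]]; d=np.hypot(xx-u,yy-v)
    feat={"s":hue,"m":hue}.get({"ss":"s","sl":"s","mat":"m"}.get(n),chroma)
    a=np.median(feat[d<.3*dim[n]*f]); b=np.median(feat[(d>1.15*r)&(d<1.6*r)])
    m=(((feat-(a+b)/2)*np.sign(a-b)>0)&(d<1.35*r)).astype(np.uint8)
    k=cv2.getStructuringElement(cv2.MORPH_ELLIPSE,(5,5)); m=cv2.morphologyEx(cv2.morphologyEx(m,cv2.MORPH_CLOSE,k),cv2.MORPH_OPEN,k)
    c=max(cv2.findContours(m,cv2.RETR_EXTERNAL,cv2.CHAIN_APPROX_NONE)[0],key=cv2.contourArea)
    w=np.array([cast(p,q[0][0],q[0][1],z) for q in c],np.float32)
    if n in("ss","sl","board"): (cx,cy),s,ang=cv2.minAreaRect(w*1000)
    else: (cx,cy),s,ang=cv2.fitEllipse(w*1000)
    if draw: cv2.drawContours(im,[c],-1,(0,0,255),1)
    return cx/1000,cy/1000,ang%90,np.round(s,1),(round(a,1),round(b,1))
E
python3 - <<'E'
from det import *
tiles=[]
for n in ["sl","rl","ss","rm","rs","board","mat"]:
    x,y,z=rough[n]; im=cv2.imread(f"pics/L_{n}.png"); p=np.load(f"pics/L_{n}.npy",allow_pickle=True).item()
    try: R=detect(n,im,p,x,y,z,True); print(n,np.round(R[:3],4),R[3:])
    except Exception as e: print(n,e)
    u,v=proj(p,(x,y,z)); u,v=int(u),int(v); tiles.append(im[v-95:v+95,u-95:u+95])
tiles.append(tiles[0]*0)
cv2.imwrite("pics/tiles2.png",np.vstack([np.hstack(tiles[:4]),np.hstack(tiles[4:])]))
E
```

```text
sl [ 0.6025  0.2605 64.5127] (array([64.6, 66.2]), (np.float64(83.7), np.float64(76.3)))
rl [ 0.6081  0.1087 58.0813] (array([65.7, 65.9]), (np.float64(2.2), np.float64(38.1)))
ss [ 4.44000e-01 -4.00000e-04  4.77411e+01] (array([40.8, 41.1]), (np.float64(83.4), np.float64(74.7)))
rm [ 5.95300e-01 -2.75000e-02  7.13784e+01] (array([47.4, 47.7]), (np.float64(2.2), np.float64(34.5)))
rs [ 0.6067 -0.1576 52.3522] (array([29.3, 29.8]), (np.float64(2.2), np.float64(33.5)))
board [ 0.5962 -0.2974  9.4201] (array([91.5, 91.5]), (np.float64(3.6), np.float64(38.1)))
mat [ 0.4429 -0.2634 31.2883] (array([ 88. , 125.1]), (np.float64(71.6), np.float64(76.3)))
```

View pics/tiles2.png

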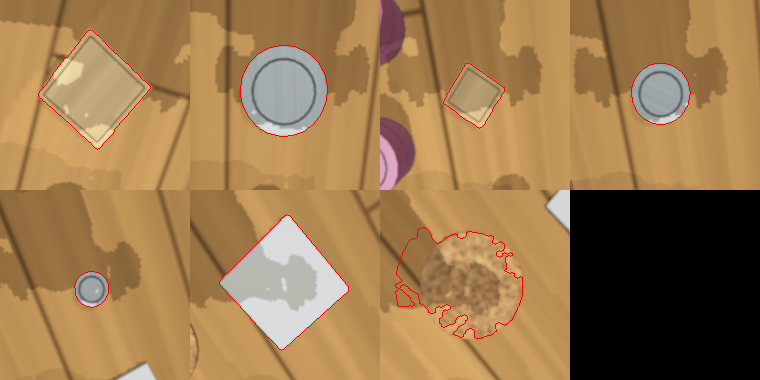

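The contours fit the cups, boxes and board (sizes within about 2 mm), but the mat mask leaks into shadow. The mat's true extents in its tile are about u 40..143 and v 41..150. I'll redo the mat by texture and check it against those extents.

Run:
```python
from h import *
x,y,z=rough["mat"]; im=cv2.imread("pics/L_mat.png"); p=np.load("pics/L_mat.npy",allow_pickle=True).item()
u,v=proj(p,(x,y,z)); u0,v0=int(u)-95,int(v)-95
l,r,t,b=[cast(p,u0+a,v0+c,z) for a,c in((40,95),(143,95),(93,41),(93,150))]
print("hand",((l+r)/2).round(4),((t+b)/2).round(4),np.linalg.norm(l-r),np.linalg.norm(t-b))
g=im[...,2].astype(np.float32); hp=np.abs(g-cv2.GaussianBlur(g,(0,0),2)); hp=np.minimum(hp,12)
tex=cv2.GaussianBlur(hp,(0,0),3)
yy,xx=np.mgrid[:420,:560]; d=np.hypot(xx-u,yy-v)
for k in(.35,.5,.65):
    a=np.median(tex[d<40]);bb=np.median(tex[(d>60)&(d<80)])
    m=((tex>bb+k*(a-bb))&(d<68)).astype(np.uint8)
    m=cv2.morphologyEx(cv2.morphologyEx(m,cv2.MORPH_CLOSE,np.ones((9,9))),cv2.MORPH_OPEN,cv2.getStructuringElement(2,(25,25)))
    c=max(cv2.findContours(m,0,1)[0],key=cv2.contourArea)
    w=np.array([cast(p,q[0][0],q[0][1],z) for q in c],np.float32)*1000
    e=cv2.fitEllipse(w); print(k,np.round(e[0],1),np.round(e[1],1))
```

```text
hand [ 0.4493 -0.2723] [ 0.4487 -0.2752] 0.0989256855563313 0.10071129809629197
0.35 [ 445.6 -273.5] [105.4 110.1]
0.5 [ 446.4 -273.6] [101.7 107.1]
0.65 [ 448.2 -274.3] [ 92.1 105.8]
```

```bash
cat > pp.py <<'E'
from det import *
P=dict(rs=(.6067,-.1576),rm=(.5953,-.0275),rl=(.6081,.1087),ss=(.4440,-.0004),sl=(.6025,.2605))
H=dict(rs=.042,rm=.060,rl=.078,ss=.046,sl=.070)
YAW=dict(ss=47.74,sl=64.51); BOARD=9.42
def near(a,b): return a+90*round((b-a)/90)
def pick(n,tz):
    x,y=P[n]; yaw=near(YAW[n],90+az(x,y)) if n in YAW else 90+az(x,y)
    hover(x,y,.16,yaw); claw.gripper_to(.085); ctrl.line_to([x,y,tz]); claw.gripper_to(dim[n]-.012)
    st(); ctrl.line_to([x,y,.18]); st()
def place(n,x,y,tz,slow=.03):
    yaw=near(BOARD,90+az(x,y)) if n in YAW else 90+az(x,y)
    hover(x,y,.22,yaw); st(); ctrl.line_to([x,y,tz+.008+slow]); ctrl.line_to([x,y,tz+.0085],feed=.025); ctrl.pause(.2); st()
    claw.gripper_to(.085 if n in("rl","sl") else dim[n]+.03); ctrl.line_to([x,y,tz+.1]); ctrl.line_to([x,y,.25]); st()
def check(n,x,y,name):
    z=H[n]+.008; p,im=look(x,y,.22,name); R=detect(n,im,p,x,y,z,True); print(n,np.round(R[:3],4),R[3:])
    u,v=map(int,proj(p,(x,y,z))); cv2.imwrite(f"pics/{name}c.png",im[max(v-130,0):v+130,u-180:u+180])
E
python3 - <<'E'
from pp import *
pick("rs",.006); place("rs",.449,-.2737,.006); check("rs",.449,-.2737,"c_rs")
E
```

```text
t 17.07 pos [ 0.6069 -0.1577  0.0065] F [-0.6  0.3  4.7] op 0.028
t 18.38 pos [ 0.6061 -0.1575  0.1789] F [ 0.2  0.5 -0.6] op 0.0283
t 19.86 pos [ 0.4503 -0.2731  0.2201] F [ 1.  -0.4 -0.2] op 0.0282
t 22.72 pos [ 0.4491 -0.2738  0.0146] F [-0.6  0.5 -0.7] op 0.0281
t 24.99 pos [ 0.4485 -0.2734  0.2489] F [-0.3  0.8 -0.8] op 0.06
rs [ 0.4481 -0.2734 43.6307] (array([29.6, 30.1]), (np.float64(2.2), np.float64(34.5)))
```

View pics/c_rsc.png

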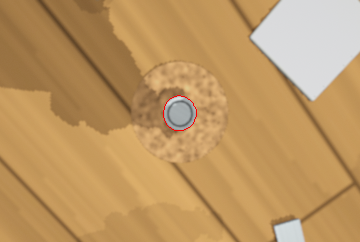

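The small cup stands upright in the middle of the mat: cup at (180,113), mat centre at about (180,112). Now the middle cup.

Run:
```python
from pp import *
pick("rm",.018); place("rm",.4483,-.2735,.018,slow=.05); check("rm",.4483,-.2735,"c_rm")
```

```text
t 30.11 pos [ 0.5958 -0.0275  0.019 ] F [-1.3  0.3  5.5] op 0.0465
t 31.34 pos [ 0.5947 -0.0275  0.179 ] F [ 0.3  0.  -0.4] op 0.0463
t 33.12 pos [ 0.4497 -0.273   0.2206] F [ 1.1  0.1 -0.9] op 0.0466
t 36.56 pos [ 0.4483 -0.2735  0.0269] F [-1.9  1.8  6.3] op 0.0464
t 38.77 pos [ 0.4478 -0.2732  0.2489] F [ 0.8 -0.4  0.4] op 0.0778
rm [ 0.4475 -0.2732 22.8168] (array([47.5, 47.9]), (np.float64(2.2), np.float64(35.2)))
```

View pics/c_rmc.png

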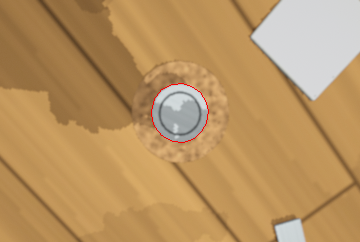

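The middle cup covers the small one and is centred at (180,113). Its measured size fits a top at 68 mm, so it sits flat. Now the large cup and the small box.

Run:
```python
from pp import *
pick("rl",.030); place("rl",.4478,-.2733,.030,slow=.065); check("rl",.4478,-.2733,"c_rl")
pick("ss",.008); place("ss",.5962,-.2974,.008); check("ss",.5962,-.2974,"c_ss")
cv2.imwrite("pics/two.png",np.hstack([cv2.imread("pics/c_rlc.png"),cv2.imread("pics/c_ssc.png")[:242]]) if 0 else cv2.hconcat([cv2.resize(cv2.imread(f"pics/c_{n}c.png"),(380,270)) for n in("rl","ss")]))
```

```text
t 43.93 pos [0.6088 0.1088 0.0317] F [-1.7  0.   6.3] op 0.0657
t 45.08 pos [0.6074 0.1086 0.1789] F [-0.2 -0.  -1.7] op 0.0659
t 47.27 pos [ 0.4491 -0.2731  0.2209] F [ 0.5 -0.4 -1.1] op 0.0659
t 51.13 pos [ 0.4478 -0.2733  0.0396] F [-3.5  2.2 11.3] op 0.0659
t 53.17 pos [ 0.4473 -0.273   0.2489] F [-0.1 -0.6  0.3] op 0.0851
rl [ 0.447  -0.2731 78.1821] (array([65.7, 66.1]), (np.float64(2.2), np.float64(38.3)))
t 58.45 pos [ 4.443e-01 -4.000e-04  8.600e-03] F [-1.3 -0.1  6.8] op 0.0396
t 59.75 pos [ 0.4434 -0.0005  0.1793] F [-0.2  0.3 -0.9] op 0.0395
t 61.55 pos [ 0.5962 -0.2959  0.2198] F [-0.4  0.   0.3] op 0.0397
t 64.39 pos [ 0.5963 -0.2974  0.0167] F [-2.   0.3  2.6] op 0.0394
t 66.66 pos [ 0.5957 -0.2972  0.2487] F [0.4 0.1 0.6] op 0.0702
ss [ 0.5929 -0.2897 23.1787] (array([55.4, 63. ]), (np.float64(83.4), np.float64(74.5)))
```

View pics/two.png

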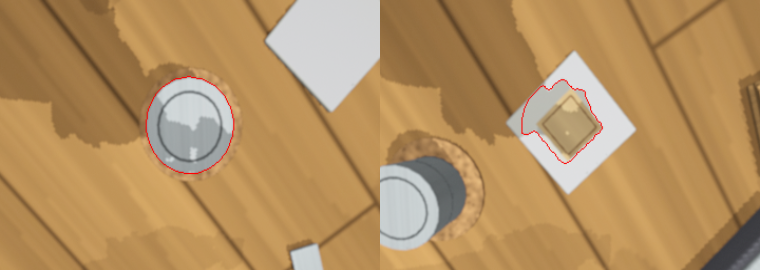

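The large cup is centred on the mat at (190,125). The small box sits in the middle of the board at (571,124), aligned with its edges; my mask failed there because of the white background. I'll remeasure it by chroma, then place the large box.

Run:
```python
from pp import *
im=cv2.imread("pics/c_ss.png"); p=np.load("pics/c_ss.npy",allow_pickle=True).item(); z=.054
lab=cv2.cvtColor(im,cv2.COLOR_BGR2LAB).astype(float)-128; u,v=proj(p,(.5962,-.2974,z)); yy,xx=np.mgrid[:420,:560]
m=((np.hypot(lab[...,1],lab[...,2])>13)&(np.hypot(xx-u,yy-v)<36)).astype(np.uint8)
m=cv2.morphologyEx(m,cv2.MORPH_OPEN,np.ones((5,5)))
c=max(cv2.findContours(m,0,1)[0],key=cv2.contourArea); r=cv2.minAreaRect(np.array([cast(p,*q[0],z) for q in c],np.float32)*1000); print(r)
(x,y),s,_=r; x/=1000;y/=1000
assert max(s)<45 and np.hypot(x-.5962,y+.2974)<.004
pick("sl",.024); place("sl",x,y,.024,slow=.055); check("sl",x,y,"c_sl")
p,im=snap("end","scene"); p,im2=snap("endtop","top")
cv2.imwrite("pics/fin.png",np.hstack([cv2.resize(cv2.imread("pics/c_slc.png"),(360,260)),cv2.resize(im2[90:300,110:440],(409,260))]))
```

```text
((595.6258544921875, -296.315185546875), (40.040191650390625, 39.73762893676758), 9.873527526855469)
t 72.6 pos [0.6034 0.2609 0.0254] F [-0.1 -0.6  6.4] op 0.0634
t 73.79 pos [0.6019 0.2602 0.1788] F [ 0.1  0.3 -1.5] op 0.0637
t 76.4 pos [ 0.5957 -0.2955  0.2199] F [ 0.5  0.1 -1.3] op 0.0635
t 79.97 pos [ 0.5956 -0.2963  0.0335] F [-3.6  1.8  4.9] op 0.0637
t 82.07 pos [ 0.5951 -0.2961  0.2487] F [-0.1 -0.1  0.4] op 0.0848
sl [ 0.5961 -0.2973  9.5301] (array([72.1, 71.5]), (np.float64(83.4), np.float64(75.6)))
```

View pics/fin.png

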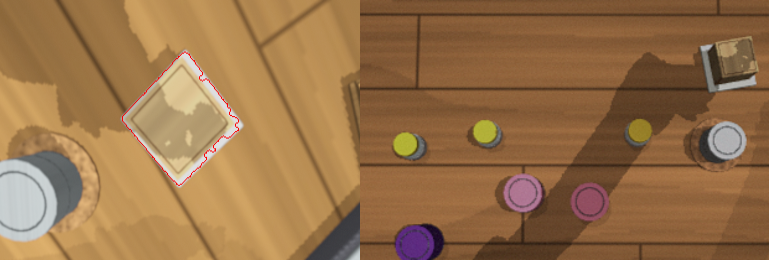

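View pics/end.png

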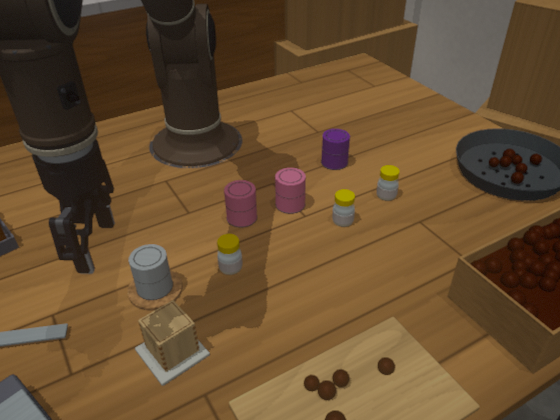

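Both stacks stand upright and centred, with the jars where they were; in the scene view the cup is at (151,272) and the box at (170,337). The large box's mask picked up the white board, so I'll check its size by chroma and then hand in.

Run:
```python
from pp import *
im=cv2.imread("pics/c_sl.png"); p=np.load("pics/c_sl.npy",allow_pickle=True).item(); z=.078
lab=cv2.cvtColor(im,cv2.COLOR_BGR2LAB).astype(float)-128; u,v=proj(p,(.5956,-.2963,z)); yy,xx=np.mgrid[:420,:560]
m=((np.hypot(lab[...,1],lab[...,2])>13)&(np.hypot(xx-u,yy-v)<57)).astype(np.uint8)
m=cv2.morphologyEx(m,cv2.MORPH_OPEN,np.ones((7,7)))
c=max(cv2.findContours(m,0,1)[0],key=cv2.contourArea); r=cv2.minAreaRect(np.array([cast(p,*q[0],z) for q in c],np.float32)*1000); print(r)
ok=max(r[1])<67.5 and min(r[1])>62
if ok: ctrl.sign_off(); print("signed off")
st()
```

```text
((594.8322143554688, -295.5743408203125), (63.69121170043945, 63.940330505371094), 10.407753944396973)
the job is handed in; nothing more can be done
signed off
the job is handed in; nothing more can be done
```

I put both sets away and handed the job in at about 83 s of the 131 s allowed. The three round cups are nested upside down on the cork mat, smallest first. The small square box is on the white board under the large one.

**Centring:** the large cup measured about 2 mm from the estimated mat centre. The large box measured about 2 mm from the board centre and about 1° from square with its edges.

**Standing flat:** each top measured within 0.5 mm of its true size when I assumed it stood flat on its mat or board. The last camera pictures show both stacks upright.

**Contact forces:** the largest I read was about 12 N, when setting down the large cup.

**Jars:** they look unmoved in the before and after pictures; I did not measure their positions.

**Checks that failed:** three automatic outlines were wrong: the mat's leaked into shadow, and both boxes' ran into the white board. I remeasured the mat from its visible edges; a texture fit agreed to about 3 mm. I remeasured the boxes by colour strength, and those results agreed with the placing positions to about 1.5 mm.

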